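# Level a resin printer's build platform by touch

### The job

The resin printer's build platform is held face up in the bench vise and sits a few degrees crooked on its stiff ball joint. Take the spring touch probe out of the tool block, touch the face lightly at several points round it to find the high side, and press down there, and only there, until the face is level to within one degree, never running the probe's plunger to the end of its spring. Then stand the probe fully home in its hole in the block and let go; touch the platform with nothing but the probe's tip and leave everything else on the bench where it is.

Things in the scene. Friction and masses are not known exactly. Their poses are not given: they have to be found in the camera images.
- face_centre (a point): Point fixed to the vise where the centre of the platform's upper face lies when level, 142 mm above the bench. The platform is an aluminium plate 150 x 110 x 10 mm, its long side turned any way about the vertical, so every point within 50 mm of the centre is on the face; corners reach out 93 mm. z up, x and y as the vise's.
- vise: Small blue bench vise, fixed; origin at the middle of its foot on the bench. Jaws reach 76 mm high; it holds the platform's arm. The ball joint's centre is 116 mm above the bench, 26 mm under the face. The plate starts 3 to 5 degrees out of level, high in any direction; it tilts only along that line of steepest slope, by slipping: stiff friction that yields to 8 to 13 N pressed 45 mm out on the high side and holds where left; 5 N does not move it.
- probe_grip (a point): Centre of the orange grip of the touch probe, which stands upright in the block. Grip 20 mm in diameter, 25 mm below to 25 mm above this point, z up its axis. A collar 30 mm wide, 4 mm thick below the grip rests on the block and stops the fingers; held higher, the probe creeps up in them under load. Below the collar an 18 mm long, 20 mm thick barrel, a cone and the tip, 47 mm in all. 130 g.
- probe_tip (a point): Lowest point of the probe's red ball tip (10 mm ball), on its axis 76 mm below probe_grip when the plunger is out; it moves up the axis as the plunger is pushed in.
- plunger (a joint): How far the probe's tip is pushed in, in m: 0 out, 0.016 at the end of its spring. The spring gives 1 N per mm, plus 0.5 N. Against the face, spring, contact and grip together give about 1.13 mm per N at the fingers.
- block: Wooden tool block, fixed, 52 mm (x) by 130 mm (y) by 65 mm high, origin under its centre, z up. The probe's hole is in the middle of its top, with a hex driver standing in a hole 46 mm to either side of it along y (their handles are 18 mm wide and rise 30 mm above the block).
- socket (a point): Mouth of the probe's hole in the block's top, 65 mm above the bench: 23.5 mm wide with a bevelled rim, through the block. With the probe home its collar lies flat on the block and probe_grip is 29 mm above this point.
- driver_a_mid (a point): Middle of the blue handle of a hex driver standing in the block; handle 18 mm wide, 30 mm high. Leave it.
- driver_b_mid (a point): Middle of the green handle of a hex driver standing in the block; handle 18 mm wide, 30 mm high. Leave it.
- resin_bottle_mid (a point): Centre of a grey resin bottle, 72 mm wide, 180 mm high. Leave it.
- scraper_grip (a point): Handle of a scraper 200 mm long lying on the bench. Leave it.
- mouse_mid (a point): Centre of a black computer mouse, 105 x 60 x 33 mm. Leave it.
- screw_dish_mid (a point): Centre of a small steel dish, 84 mm wide, 24 mm high. Leave it.
- hex_key_mid (a point): Centre of the long leg of a dark hex key lying flat, about 115 x 35 x 8 mm. Leave it.
- print_sample_mid (a point): Centre of a blue-grey printed test piece like a chess rook, 38 mm wide, 60 mm high. Leave it.
There are look-alikes about, which are no part of the job. What is shaped like the part that bears probe_grip but blue is not meant.

How it is judged:
By the outcome, as a careful person would: the job done as asked, in the order asked, and still so for the second after the job is handed in, with the robot touching nothing.
It also fails if it takes over 72 s, if anything falls off the work surface, if the arm or the gripper's body presses on something with over 40 N, if the wrist force passes 120 N, or if a joint passes its speed limit or range.

### The arm

A 6-joint arm with a two-finger parallel gripper is mounted at the origin on the work surface. World frame = base frame: x ahead of the robot, y to its left, z up, the work surface at z = 0. Lengths are in m, angles in rad, forces in N, time in s.
With the tool pointing down it reaches from about 0.425 to 0.925 m from the base axis. Payload 12.5 kg.
Tool frame: the origin (TCP) lies midway between the tips of the shut fingers; the grasp point (between the pads) lies bot.tcp_to_grasp behind it (bot.tcp_to_grasp is the distance from the TCP to the grasp point, in m); z points along the fingers, x is the direction in which the jaws open and shut, and the axes are right-handed (so a half turn about z gives the same grasp; the last joint's range is limited). The gripper opens to 85 mm and grips with 20 to 120 N. Pads are 22 mm wide; open, the fingers measure 114 mm over their backs; the gripper's body (76 mm by 85 mm) begins 54 mm behind the grasp point. The pads swing forward as they close: fully open they stand 13 mm farther back than shut.
Start: joints at [-1.445, 0.491, 1.559, -0, 1.092, -0.106], TCP at [0.144, -0.608, 0.231] pointing down, gripper open.
Joint ranges: [-3.1, 3.1], [-0.84, 2.19], [0.05, 2.79], [-1.13, 4.28], [0.06, 2.93], [-2.69, 2.69]. Speed limits (rad/s): [2.22, 2.22, 2.79, 3.14, 3.14, 3.14].

### API

Orientations are given as a unit quaternion [w, x, y, z].
In Python, from cell import bot gives the robot as it stands. The module is installed in compiled form; this text tells all that it offers.
- The arm moves only by the tool step_arm, never from a script. Its argument "steps" is a list of rows, each an object of numbers: "x", "y", "z": the shift along the tool's x, y, z in mm; "yaw": the turn about the tool's z in rad. In form: [{"x": .., "y": .., "z": .., "yaw": ..}, ...]. A call has 1 to 10 rows; each row shifts and turns the commanded pose from where the row before left it, along the tool's axes as they then stand; what a row does not reach is not made up. A row lasts 1/12 s, in which the tool goes at most 41.7 mm and 7.16 degrees, less where a joint would pass 70% of its speed; a pose out of reach is approached as far as the arm can. A call with a gripper value outside its range is refused whole. "claw" is the opening, from -1 (shut) to 1 (fully open), so that 0 is half open, set as the call begins (left out, the last holds). The fingers move at their own pace and stop on an object; the grip force is fixed at half the most. Time passes only in rows, so rows that do not move let the fingers close. It gives the time, the measured TCP pose, the force and the opening at its end, in the units of the state.
- bot.observe(): the state, without advancing time (a new reading comes with each control period).
- bot.grab_frame(name): name is "scene" or "top" or "wrist"; returns the picture (420x560x3 uint8, red, green, blue); there is no depth.
- bot.get_calibration(name): a dict with "intrinsics" (3x3 intrinsics, pixels), "xyz" and "orientation" of the camera in the world. Camera axes: x right, y up, looking along -z (the intrinsics and any distortion apply to the point x, -y, -z); pixel columns grow to the right and rows downward; lengths in m; the calibration is good to about 2 mm. A picture is of the moment at which its call begins: read the wrist's pose just before it. get_calibration takes no time and is no camera call; for the wrist camera it gives the pose at the moment of the call.
- bot.sign_off(): hands the job in, once; it reports no verdict.
The state is a dict: "time_s": time; "joint_pos": joint angles; "joint_velocities": joint speeds; "joint_torque": joint torques, N m; "position": TCP position; "ee_rot": TCP orientation; "force": force on the tool from outside, world axes, zero at the start; "wrist_torque": the same for the moment, N m; "opening": finger opening in m.
Only numpy, scipy, OpenCV 4.12 (cv2) and the standard library are available. Lean on these libraries where they do the work, as an engineer would, in place of code of your own. Each camera call takes 0.05 s, during which the arm holds its last target.

## Working session

There is one attempt and no reset: what is moved stays moved. The work goes in short steps, Python scripts to look and compute and a tool call to move; the robot and the scene stay as the last step left them, time stands still between calls to the robot, and variables do not carry over. Pictures are saved under pics/ and viewed, and the job is handed in when it is done.

Besides the shell and the picture viewer there is one more tool, called as name([rows], argument=value, ...), one row to a line, values as JSON. step_arm: Moves the arm, as the interface text tells. Its arguments: {"type":"object","properties":{"steps":{"type":"array"},"claw":{"type":"number"}},"required":["steps"]}

```bash
mkdir -p pics
cat > h.py <<'E'
import numpy as np,cv2
from cell import bot
from scipy.spatial.transform import Rotation as R
def q2R(q): return R.from_quat([q[1],q[2],q[3],q[0]]).as_matrix()
def ray(cal,u,v):
    K=np.array(cal['intrinsics']); d=np.linalg.inv(K)@[u,v,1]; d=np.array([d[0],-d[1],-d[2]])
    d=q2R(cal['orientation'])@d; return np.array(cal['xyz']),d/np.linalg.norm(d)
def onz(cal,u,v,z):
    o,d=ray(cal,u,v); return o+d*(z-o[2])/d[2]
def proj(cal,p):
    c=q2R(cal['orientation']).T@(np.array(p)-cal['xyz']); K=np.array(cal['intrinsics'])
    w=K@[c[0],-c[1],-c[2]]; return w[:2]/w[2]
def save(im,n): cv2.imwrite('pics/'+n,im[:,:,::-1])
E
python3 - <<'E'
from h import *
for n in ['scene','top','wrist']:
    c=bot.get_calibration(n); print(n,c); im=bot.grab_frame(n); save(im,n+'0.png'); np.save(n+'0.npy',im)
print(bot.observe(),bot.tcp_to_grasp)
E
```

```text
scene {'intrinsics': array([[478.52833678,   0.        , 276.2093384 ],
       [  0.        , 478.52833678, 210.05004642],
       [  0.        ,   0.        ,   1.        ]]), 'xyz': array([ 1.46620734, -0.65281377,  0.84017503]), 'orientation': array([0.79449729, 0.42079139, 0.21400509, 0.3819823 ])}
top {'intrinsics': array([[413.46737645,   0.        , 276.57881301],
       [  0.        , 413.46737645, 207.19338279],
       [  0.        ,   0.        ,   1.        ]]), 'xyz': array([0.48903146, 0.01367474, 1.25011225]), 'orientation': array([-0.70418411, -0.03996406,  0.02518058,  0.70844446])}
wrist {'intrinsics': array([[366.7382133 ,   0.        , 276.49407707],
       [  0.        , 366.7382133 , 208.76728329],
       [  0.        ,   0.        ,   1.        ]]), 'xyz': array([ 0.2210052 , -0.58941404,  0.37265264]), 'orientation': array([ 0.77465604, -0.12215202,  0.09701846, -0.61284119])}
{'time_s': 0.15, 'joint_pos': array([-1.44464284e+00,  4.91406627e-01,  1.55929402e+00, -6.10172949e-06,
        1.09169977e+00, -1.05575236e-01]), 'joint_velocities': array([ 1.82631661e-03, -1.84357277e-03, -2.46759444e-03, -1.34329392e-03,
       -5.57887964e-04, -5.29816131e-06]), 'joint_torque': array([ 3.16499900e-03, -6.18707585e+01, -2.61690348e+01, -3.22748667e-05,
        3.21586165e-03, -4.87248322e-07]), 'position': array([ 0.14355381, -0.60813006,  0.23087629]), 'ee_rot': array([-2.80700894e-04,  7.84111893e-01, -6.20619348e-01, -2.90405490e-04]), 'force': array([ 1.11462274, -0.2774132 , -0.55182601]), 'wrist_torque': array([ 0.01369047, -0.01996572, -0.02987836]), 'opening': 0.08552458798488717} 0.0187
```

View pics/scene0.png

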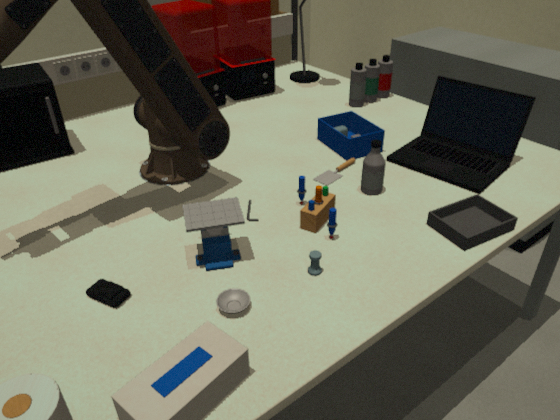

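View pics/top0.png

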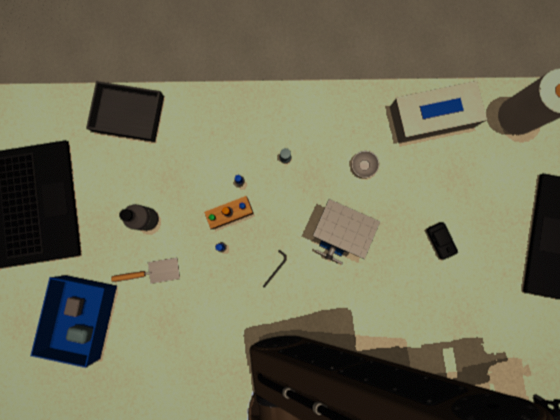

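View pics/wrist0.png

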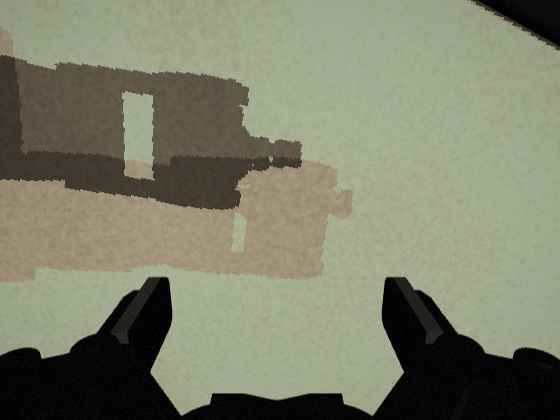

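The top view shows the block at about (229,212), with the orange grip at (226,211) between the blue (242,206) and green (212,217) drivers. Blue look-alikes stand at (239,180) and (220,246). The plate is at (346,229). Next I'll segment these.

Run:
```python
from h import *
T=np.load('top0.npy');S=np.load('scene0.npy')
a=cv2.resize(T[180:270,190:390],None,fx=4,fy=4,interpolation=cv2.INTER_CUBIC); b=cv2.resize(S[165:270,175:350],None,fx=4,fy=4,interpolation=cv2.INTER_CUBIC)
save(a,'tz.png');save(b,'sz.png')
for n,im,bx in (('top',T,(195,190,265,235)),('scene',S,(295,175,345,235))):
    x0,y0,x1,y1=bx; h=cv2.cvtColor(im,cv2.COLOR_RGB2HSV)[y0:y1,x0:x1]
    for nm,lo,hi in (('or',(3,200,90),(14,255,255)),('bl',(105,120,40),(130,255,255)),('gr',(45,120,30),(90,255,255))):
        m=cv2.inRange(h,lo,hi); k,_,st,ce=cv2.connectedComponentsWithStats(m)
        for i in range(1,k):
            if st[i,4]>8: print(n,nm,st[i]+[x0,y0,0,0,0],ce[i]+[x0,y0])
```

```text
top or [222 206   4   8  13] [223.         209.30769231]
top bl [240 203   5   6  23] [241.95652174 205.39130435]
top gr [209 215   6   5  26] [211.5 217. ]
scene or [316 188   5   3  10] [317.6 189.3]
scene bl [299 176   6  16  78] [301.06410256 183.48717949]
scene bl [299 194   5   6  22] [301.         195.86363636]
scene bl [309 200   5  10  42] [310.85714286 204.80952381]
scene bl [329 208   7  17 104] [331.79807692 216.05769231]
scene bl [329 228   6   6  27] [331.2962963  230.03703704]
scene gr [323 186   5  10  45] [325.02222222 190.6       ]
```

View pics/tz.png

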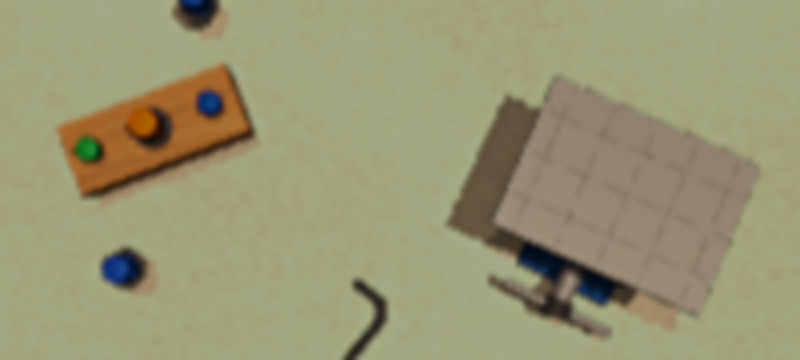

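View pics/sz.png

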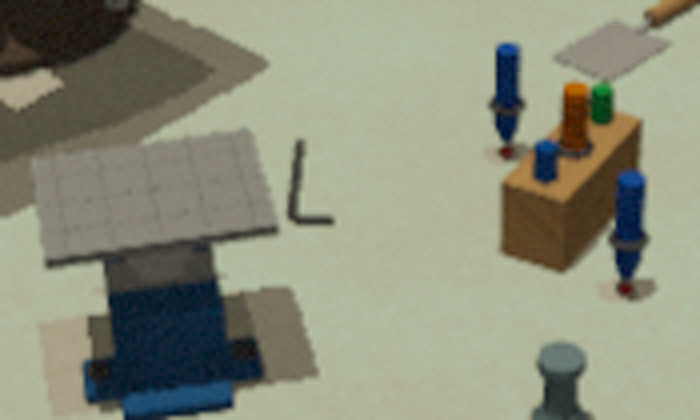

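Run:
```python
from h import *
c=bot.get_calibration('top'); s=bot.get_calibration('scene')
f=lambda x,y,z:onz(c,(x+.5)/4-.5+190,(y+.5)/4-.5+180,z)
g=lambda x,y,z:onz(s,(x+.5)/4-.5+175,(y+.5)/4-.5+165,z)
B=[f(*p,.065) for p in ((60,128),(227,64),(252,134),(84,196))]; print('block',B,np.mean(B,0))
db=f(210,102,.095);dg=f(88,149,.095);print('drv',db,dg,(db+dg)/2,np.linalg.norm(db-dg),np.degrees(np.arctan2(*(db-dg)[1::-1])))
print('probe',f(143,121,.119))
print('scene probe top',g(574,89,.119),'bl',g(545,147,.095),'gr',g(602,89,.095))
P=[f(*p,.142) for p in ((558,76),(760,168),(697,314),(495,225))];print('plate',P,np.mean(P,0))
P=[g(*p,.142) for p in ((32,160),(248,129),(277,229),(48,264))];print('plate scene',P,np.mean(P,0))
print('fake tops',f(122,266,.12),f(197,6,.12))
st=bot.observe(); print(q2R(st['ee_rot']))
# pts triangulated of plate corners
def tri(a,b):
    (o1,d1),(o2,d2)=a,b; A=np.stack([d1,-d2],1); t=np.linalg.lstsq(A,o2-o1,rcond=None)[0]; return (o1+d1*t[0]+o2+d2*t[1])/2,np.linalg.norm(o1+d1*t[0]-o2-d2*t[1])
rt=lambda x,y:ray(c,(x+.5)/4-.5+190,(y+.5)/4-.5+180); rs=lambda x,y:ray(s,(x+.5)/4-.5+175,(y+.5)/4-.5+165)
print('probe',tri(rt(143,121),rs(574,88)))
TP=[(558,76),(760,168),(697,314),(495,225)]; SP=[(277,229),(48,264),(32,160),(248,129)]
for i in range(4): print(tri(rt(*TP[i]),rs(*SP[i])))
```

```text
block [array([0.58726401, 0.24603822, 0.065     ]), array([0.63285496, 0.12537425, 0.065     ]), array([0.58199028, 0.10726482, 0.065     ]), array([0.53810546, 0.22818002, 0.065     ])] [0.58505368 0.17671433 0.065     ]
drv [0.60240202 0.13447586 0.095     ] [0.56984373 0.2202494  0.095     ] [0.58612288 0.17736263 0.095     ] 0.09174497753866084 -69.21402305078175
probe [0.58723384 0.17814435 0.119     ]
scene probe top [0.58755652 0.1741461  0.119     ] bl [0.60514694 0.13102349 0.095     ] gr [0.57182289 0.21784731 0.095     ]
plate [array([ 0.61368796, -0.10488087,  0.142     ]), array([ 0.55091793, -0.23831144,  0.142     ]), array([ 0.45436821, -0.19408642,  0.142     ]), array([ 0.5139418 , -0.06126224,  0.142     ])] [ 0.53322898 -0.14963524  0.142     ]
plate scene [array([ 0.45101775, -0.19455121,  0.142     ]), array([ 0.51179069, -0.06011336,  0.142     ]), array([ 0.62311316, -0.11332648,  0.142     ]), array([ 0.56327632, -0.24506057,  0.142     ])] [ 0.53729948 -0.1532629   0.142     ]
fake tops [0.48792632 0.19173817 0.12      ] [0.66673651 0.1410469  0.12      ]
[[ 2.29663080e-01 -9.73270188e-01 -1.07003986e-04]
 [-9.73269862e-01 -2.29663091e-01  8.00664351e-04]
 [-8.03837609e-04 -7.97392867e-05 -9.99999674e-01]]
probe (array([0.58641384, 0.17708533, 0.11846725]), np.float64(0.0028183642515971063))
(array([ 0.61408207, -0.10647929,  0.13408398]), np.float64(0.0018006161611108884))
(array([ 0.55155925, -0.24007998,  0.13310097]), np.float64(0.0005780751948851483))
(array([ 0.45388582, -0.19473112,  0.14343259]), np.float64(0.0020765885516999235))
(array([ 0.51384727, -0.06125814,  0.14345417]), np.float64(0.00022520947875872925))
```

step_arm([
  {"x":-18,"y":-35.5},
  {"x":-18,"y":-35.5},
  {"x":-18,"y":-35.5},
  {"x":-18,"y":-35.5},
  {"x":-18,"y":-35.5},
  {"x":-18,"y":-35.5},
  {"x":-18,"y":-35.5},
  {"x":-18,"y":-35.5},
  {"x":-18,"y":-35.5},
  {"x":-18,"y":-35.5},
], claw=1)

```text
schema error: expected keys x, y, z, yaw
```

step_arm([
  {"yaw":-0.122},
  {"yaw":-0.122},
  {"yaw":-0.122},
  {"yaw":-0.122},
  {"yaw":-0.122},
  {"yaw":-0.122},
  {"yaw":-0.122},
  {"yaw":-0.122},
  {"yaw":-0.122},
  {"yaw":-0.122},
])

```text
schema error: expected keys x, y, z, yaw
```

step_arm([
  {"yaw":-0.12},
  {"yaw":-0.12},
  {"yaw":-0.12},
  {"yaw":-0.12},
])

```text
schema error: expected keys x, y, z, yaw
```

step_arm([
  {"x":-18,"y":-35.5,"z":0,"yaw":0},
  {"x":-18,"y":-35.5,"z":0,"yaw":0},
  {"x":-18,"y":-35.5,"z":0,"yaw":0},
  {"x":-18,"y":-35.5,"z":0,"yaw":0},
  {"x":-18,"y":-35.5,"z":0,"yaw":0},
  {"x":-18,"y":-35.5,"z":0,"yaw":0},
  {"x":-18,"y":-35.5,"z":0,"yaw":0},
  {"x":-18,"y":-35.5,"z":0,"yaw":0},
  {"x":-18,"y":-35.5,"z":0,"yaw":0},
  {"x":-18,"y":-35.5,"z":0,"yaw":0},
], claw=1)

```text
time_s: 0.98
position: [0.449, -0.35, 0.2313]
ee_rot: [0.0, 0.784, -0.621, -0.0]
force: [0.2, -1.1, -0.8]
opening: 0.0851
```

step_arm([
  {"x":0,"y":0,"z":0,"yaw":-0.122},
  {"x":0,"y":0,"z":0,"yaw":-0.122},
  {"x":0,"y":0,"z":0,"yaw":-0.122},
  {"x":0,"y":0,"z":0,"yaw":-0.122},
  {"x":0,"y":0,"z":0,"yaw":-0.122},
  {"x":0,"y":0,"z":0,"yaw":-0.122},
  {"x":0,"y":0,"z":0,"yaw":-0.122},
  {"x":0,"y":0,"z":0,"yaw":-0.122},
  {"x":0,"y":0,"z":0,"yaw":-0.122},
  {"x":0,"y":0,"z":0,"yaw":-0.122},
])

```text
time_s: 1.82
position: [0.4477, -0.3515, 0.2311]
ee_rot: [-0.0, 0.998, -0.056, -0.0]
force: [0.3, 0.9, 0.4]
opening: 0.0855
```

step_arm([
  {"x":0,"y":0,"z":0,"yaw":-0.12},
  {"x":0,"y":0,"z":0,"yaw":-0.12},
  {"x":0,"y":0,"z":0,"yaw":-0.12},
  {"x":0,"y":0,"z":0,"yaw":-0.12},
  {"x":0,"y":0,"z":0,"yaw":0},
])

```text
time_s: 2.23
position: [0.4477, -0.3515, 0.2311]
ee_rot: [-0.0, 0.983, 0.182, -0.0]
force: [-0.9, -0.8, 0.1]
opening: 0.0855
```

step_arm([
  {"x":22.8,"y":-31.7,"z":0,"yaw":0},
  {"x":22.8,"y":-31.7,"z":0,"yaw":0},
  {"x":22.8,"y":-31.7,"z":0,"yaw":0},
  {"x":22.8,"y":-31.7,"z":0,"yaw":0},
  {"x":22.8,"y":-31.7,"z":0,"yaw":0},
  {"x":22.8,"y":-31.7,"z":0,"yaw":0},
  {"x":22.8,"y":-31.7,"z":0,"yaw":0},
  {"x":22.8,"y":-31.7,"z":0,"yaw":0},
  {"x":22.8,"y":-31.7,"z":0,"yaw":0},
  {"x":22.8,"y":-31.7,"z":0,"yaw":0},
])

```text
time_s: 3.07
position: [0.5492, 0.0275, 0.2313]
ee_rot: [0.0, 0.984, 0.177, -0.0]
force: [0.1, -0.7, -0.0]
opening: 0.0855
```

step_arm([
  {"x":22.8,"y":-31.7,"z":0,"yaw":0},
  {"x":22.8,"y":-31.7,"z":0,"yaw":0},
  {"x":22.8,"y":-31.7,"z":0,"yaw":0},
  {"x":22.8,"y":-31.7,"z":0,"yaw":0},
  {"x":0,"y":0,"z":0,"yaw":0},
  {"x":0,"y":0,"z":0,"yaw":0},
])

```text
time_s: 3.57
position: [0.5894, 0.1781, 0.2306]
ee_rot: [0.0, 0.984, 0.179, -0.0]
force: [-0.8, -0.7, -0.9]
opening: 0.0855
```

Run:
```python
from h import *
st=bot.observe();c=bot.get_calibration('wrist');im=bot.grab_frame('wrist');np.save('w1.npy',im);save(im,'w1.png')
import pickle;pickle.dump((st,c),open('w1.pkl','wb'));print(st['position'],c['xyz'])
```

```text
[0.58942586 0.17814455 0.23062121] [0.56213413 0.25281919 0.37248528]
```

View pics/w1.png

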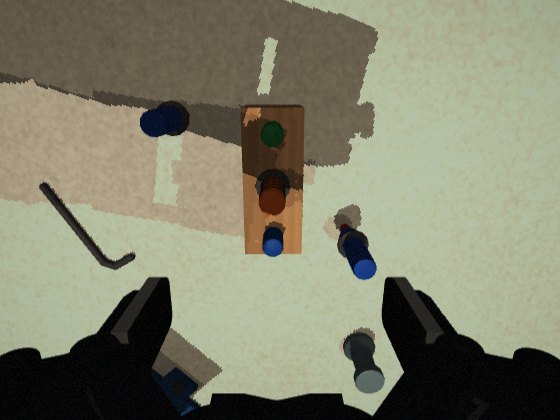

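Wrist view: probe grip top is near (272,201), green driver at (272,133), blue driver at (273,247). The block edges run vertically, so the yaw matches.

Run:
```python
from h import *
import pickle
st,c=pickle.load(open('w1.pkl','rb'));im=np.load('w1.npy')
save(cv2.resize(im[90:270,220:400],None,fx=4,fy=4,interpolation=cv2.INTER_CUBIC)[:600],'w1z.png')
B=[onz(c,*p,.065) for p in ((241.5,106),(303.5,106),(301.5,253.5),(245,253.5))]
print(B,np.mean(B,0))
print('pr',onz(c,272,203,.119),'g',onz(c,272,133,.095),'b',onz(c,273,247,.095))
print(2*np.degrees(np.arctan2(st['ee_rot'][2],st['ee_rot'][1])))
for p in ((.587,.177,.119),(.587,.177,.069)):print(proj(c,p))
```

```text
[array([0.53988097, 0.23105061, 0.065     ]), array([0.58675444, 0.24873066, 0.065     ]), array([0.63385066, 0.12706131, 0.065     ]), array([0.58533422, 0.10874426, 0.065     ])] [0.58645507 0.17889671 0.065     ]
pr [0.58641068 0.17871522 0.119     ] g [0.56963908 0.22284774 0.095     ] b [0.60271838 0.13648134 0.095     ]
20.646922614559344
[271.93510733 205.39193894]
[272.67024358 187.83156647]
```

View pics/w1z.png

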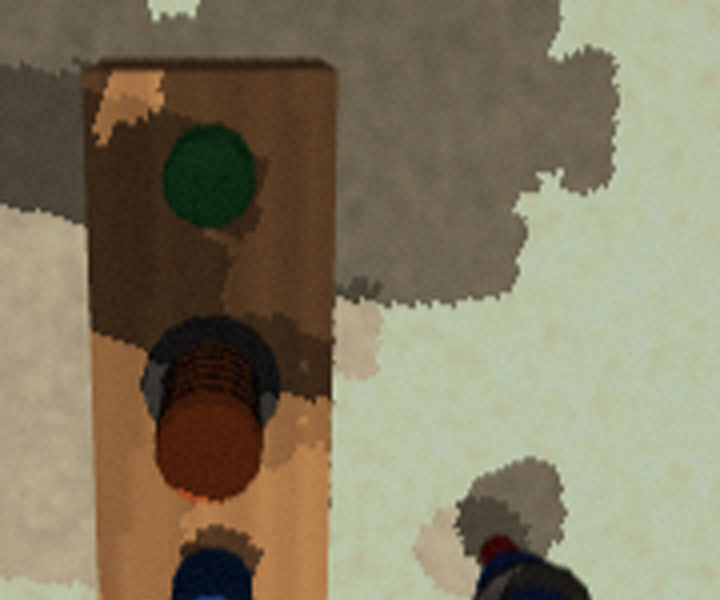

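step_arm([
  {"x":-2.7,"y":-1,"z":20,"yaw":0},
  {"x":0,"y":0,"z":25,"yaw":0},
  {"x":0,"y":0,"z":25,"yaw":0},
  {"x":0,"y":0,"z":25,"yaw":0},
  {"x":0,"y":0,"z":25,"yaw":0},
  {"x":0,"y":0,"z":20,"yaw":0},
  {"x":0,"y":0,"z":15,"yaw":0},
  {"x":0,"y":0,"z":0,"yaw":0},
  {"x":0,"y":0,"z":0,"yaw":0},
])

```text
time_s: 4.37
position: [0.5866, 0.1751, 0.0762]
ee_rot: [0.0, 0.984, 0.178, -0.001]
force: [1.3, -0.8, 1.0]
opening: 0.0853
```

step_arm([
  {"x":0,"y":0,"z":0,"yaw":0},
  {"x":0,"y":0,"z":0,"yaw":0},
])

```text
time_s: 4.53
position: [0.5873, 0.176, 0.0776]
ee_rot: [0.0, 0.984, 0.179, 0.001]
force: [-0.1, -0.3, 0.1]
opening: 0.0852
```

Run:
```python
from h import *
s=bot.observe();print(s['position'],q2R(s['ee_rot']))
```

```text
[0.58733699 0.17598406 0.07764717] [[ 9.35937831e-01  3.52159778e-01  1.96645511e-03]
 [ 3.52159994e-01 -9.35939783e-01  2.46620813e-04]
 [ 1.92733350e-03  4.61685073e-04 -9.99998036e-01]]
```

step_arm([
  {"x":0,"y":-2,"z":4,"yaw":0},
  {"x":0,"y":0,"z":3,"yaw":0},
  {"x":0,"y":0,"z":0,"yaw":0},
  {"x":0,"y":0,"z":0,"yaw":0},
])

```text
time_s: 4.87
position: [0.5859, 0.1783, 0.0692]
ee_rot: [0.0, 0.984, 0.18, -0.0]
force: [0.8, -1.2, 0.1]
opening: 0.0856
```

step_arm([
  {"x":0,"y":0,"z":0,"yaw":0},
])

```text
time_s: 4.95
position: [0.5861, 0.1783, 0.0693]
ee_rot: [0.0, 0.984, 0.18, 0.0]
force: [-0.4, 0.1, 0.1]
opening: 0.0854
```

step_arm([
  {"x":0,"y":0,"z":0,"yaw":0},
])

```text
time_s: 5.03
position: [0.5861, 0.1782, 0.0694]
ee_rot: [0.0, 0.984, 0.18, 0.0]
force: [-0.7, 0.2, 0.4]
opening: 0.0853
```

step_arm([
  {"x":0,"y":0,"z":0,"yaw":0},
  {"x":0,"y":0,"z":0,"yaw":0},
  {"x":0,"y":0,"z":0,"yaw":0},
  {"x":0,"y":0,"z":0,"yaw":0},
  {"x":0,"y":0,"z":0,"yaw":0},
  {"x":0,"y":0,"z":0,"yaw":0},
  {"x":0,"y":0,"z":0,"yaw":0},
  {"x":0,"y":0,"z":0,"yaw":0},
], claw=-1)

```text
time_s: 5.7
position: [0.5862, 0.1783, 0.0694]
ee_rot: [0.0, 0.984, 0.18, 0.0]
force: [-0.1, -0.1, 3.6]
opening: 0.0189
```

step_arm([
  {"x":0,"y":0,"z":0,"yaw":0},
  {"x":0,"y":0,"z":0,"yaw":0},
  {"x":0,"y":0,"z":0,"yaw":0},
  {"x":0,"y":0,"z":0,"yaw":0},
])

```text
time_s: 6.03
position: [0.5862, 0.1782, 0.0694]
ee_rot: [0.0, 0.984, 0.179, 0.0]
force: [-0.6, 0.1, 5.0]
opening: 0.0189
```

step_arm([
  {"x":0,"y":0,"z":1,"yaw":0},
  {"x":0,"y":0,"z":0,"yaw":0},
  {"x":0,"y":0,"z":0,"yaw":0},
])

```text
time_s: 6.28
position: [0.5862, 0.1783, 0.0694]
ee_rot: [0.0, 0.984, 0.18, 0.0]
force: [-3.1, -0.5, 14.7]
opening: 0.0184
```

step_arm([
  {"x":0,"y":0,"z":-4,"yaw":0},
  {"x":0,"y":0,"z":-10,"yaw":0},
  {"x":0,"y":0,"z":-20,"yaw":0},
  {"x":0,"y":0,"z":-25,"yaw":0},
  {"x":0,"y":0,"z":-25,"yaw":0},
  {"x":0,"y":0,"z":-25,"yaw":0},
  {"x":0,"y":0,"z":-25,"yaw":0},
  {"x":0,"y":0,"z":-20,"yaw":0},
  {"x":0,"y":0,"z":0,"yaw":0},
  {"x":0,"y":0,"z":0,"yaw":0},
])

```text
time_s: 7.12
position: [0.586, 0.1782, 0.223]
ee_rot: [0.0, 0.984, 0.18, 0.001]
force: [-0.5, -0.8, -1.6]
opening: 0.0185
```

Run:
```python
from h import *
s=bot.observe();print(s['position'],s['force'],s['opening'])
for n in ('scene','top'):
  im=bot.grab_frame(n);np.save(n+'2.npy',im)
  save(im[60:260,150:450].repeat(2,0).repeat(2,1),n+'2.png')
```

```text
[0.58603057 0.17823898 0.22300264] [-0.53567433 -0.82832056 -1.56140386] 0.01853408562935957
```

View pics/scene2.png

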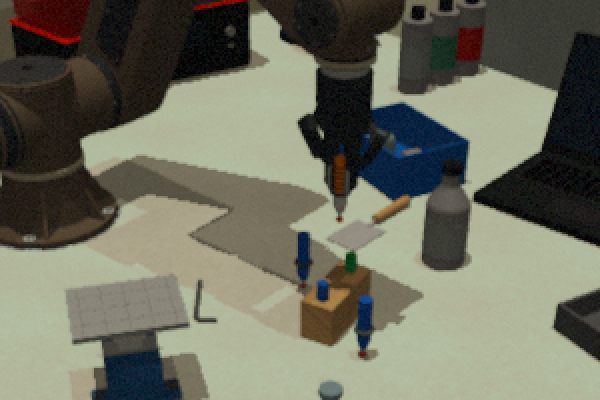

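View pics/top2.png

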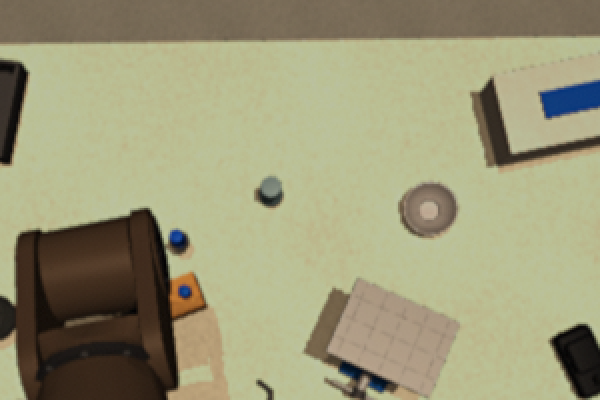

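step_arm([
  {"x":-13.2,"y":32.1,"z":0,"yaw":0},
  {"x":-13.2,"y":32.1,"z":0,"yaw":0},
  {"x":-13.2,"y":32.1,"z":0,"yaw":0},
  {"x":-13.2,"y":32.1,"z":0,"yaw":0},
  {"x":-13.2,"y":32.1,"z":0,"yaw":0},
  {"x":-13.2,"y":32.1,"z":0,"yaw":0},
  {"x":-13.2,"y":32.1,"z":0,"yaw":0},
  {"x":-13.2,"y":32.1,"z":0,"yaw":0},
  {"x":-13.2,"y":32.1,"z":0,"yaw":0},
  {"x":0,"y":0,"z":0,"yaw":0},
])

```text
time_s: 8.05
position: [0.5763, -0.1391, 0.2206]
ee_rot: [0.0, 0.984, 0.178, -0.001]
force: [0.0, -0.4, -1.3]
opening: 0.0184
```

step_arm([
  {"x":0,"y":0,"z":0,"yaw":0},
  {"x":0,"y":0,"z":0,"yaw":0},
  {"x":0,"y":0,"z":0,"yaw":0},
])

```text
time_s: 8.3
position: [0.5767, -0.133, 0.2216]
ee_rot: [-0.0, 0.984, 0.18, -0.001]
force: [0.7, 0.4, -1.6]
opening: 0.0186
```

Run:
```python
from h import *
s=bot.observe();print(s['position'],s['force'],s['opening'],q2R(s['ee_rot'])[:,2])
for n in ('scene',):
  c=bot.get_calibration(n);im=bot.grab_frame(n);np.save(n+'3.npy',im)
  save(cv2.resize(im[120:270,160:300],None,fx=4,fy=4,interpolation=cv2.INTER_CUBIC),n+'3.png')
  p=s['position']-[0,0,.0474+0];u=proj(c,p);print(u,(u-[160,120])*4)
```

```text
[ 0.57673605 -0.13295983  0.22158653] [ 0.66567028  0.36711808 -1.59958187] 0.018576945877342214 [-1.32974390e-03  5.26953551e-04 -9.99998977e-01]
[226.44261738 206.30463811] [265.77046954 345.21855242]
```

View pics/scene3.png

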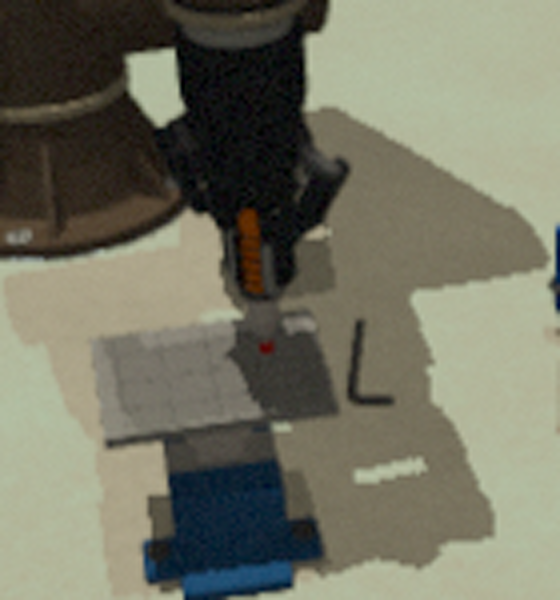

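step_arm([
  {"x":0,"y":0,"z":13,"yaw":0},
  {"x":0,"y":0,"z":12,"yaw":0},
  {"x":0,"y":0,"z":0,"yaw":0},
  {"x":0,"y":0,"z":2,"yaw":0},
  {"x":0,"y":0,"z":0,"yaw":0},
  {"x":0,"y":0,"z":0,"yaw":0},
])

```text
time_s: 8.85
position: [0.5772, -0.1337, 0.1958]
ee_rot: [0.0, 0.984, 0.18, 0.0]
force: [0.2, 0.4, -1.7]
opening: 0.0184
```

step_arm([
  {"x":0,"y":0,"z":3,"yaw":0},
  {"x":0,"y":0,"z":0,"yaw":0},
  {"x":0,"y":0,"z":0,"yaw":0},
])

```text
time_s: 9.1
position: [0.5769, -0.134, 0.1924]
ee_rot: [0.0, 0.984, 0.179, 0.0]
force: [-0.7, 0.1, -1.6]
opening: 0.0188
```

step_arm([
  {"x":0,"y":0,"z":3,"yaw":0},
  {"x":0,"y":0,"z":0,"yaw":0},
  {"x":0,"y":0,"z":0,"yaw":0},
])

```text
time_s: 9.35
position: [0.5771, -0.1341, 0.1894]
ee_rot: [0.0, 0.984, 0.179, 0.0]
force: [0.5, -0.1, -0.3]
opening: 0.0191
```

step_arm([
  {"x":0,"y":0,"z":2,"yaw":0},
  {"x":0,"y":0,"z":0,"yaw":0},
  {"x":0,"y":0,"z":0,"yaw":0},
])

```text
time_s: 9.6
position: [0.5772, -0.1341, 0.1875]
ee_rot: [0.0, 0.984, 0.179, 0.0]
force: [0.5, 0.7, 2.6]
opening: 0.0187
```

```bash
cat > rd.py <<'E'
from h import *
F=[];P=[]
for i in range(8):
    s=bot.observe();F.append(s['force']);P.append(s['position']);bot.grab_frame('wrist')
F=np.array(F);P=np.array(P)
print('F',F.mean(0).round(2),'sd',F[:,2].std().round(2),'P',(P.mean(0)*1e3).round(2),s['time_s'])
fz=F[:,2].mean()+1.6
print('surface z est (TCP-frame, mm)',(P[:,2].mean()*1e3+1.13*fz-47.4).round(2),'N',fz.round(2))
E
python3 rd.py
```

```text
F [1.44 0.48 2.26] sd 0.26 P [ 577.12 -134.04  187.46] 9.95
surface z est (TCP-frame, mm) 144.42 N 3.86
```

step_arm([
  {"x":0,"y":0,"z":-14,"yaw":0},
  {"x":-15,"y":15,"z":0,"yaw":0},
  {"x":-15,"y":15,"z":0,"yaw":0},
  {"x":-15,"y":15,"z":0,"yaw":0},
  {"x":0,"y":0,"z":0,"yaw":0},
  {"x":0,"y":0,"z":5,"yaw":0},
  {"x":0,"y":0,"z":0,"yaw":0},
  {"x":0,"y":0,"z":0,"yaw":0},
  {"x":0,"y":0,"z":0,"yaw":0},
])

```text
time_s: 10.75
position: [0.5509, -0.1913, 0.196]
ee_rot: [-0.0, 0.984, 0.18, -0.0]
force: [0.3, -0.1, -1.8]
opening: 0.0186
```

step_arm([
  {"x":0,"y":0,"z":3,"yaw":0},
  {"x":0,"y":0,"z":0,"yaw":0},
  {"x":0,"y":0,"z":0,"yaw":0},
])

```text
time_s: 11.0
position: [0.5507, -0.1917, 0.1931]
ee_rot: [-0.0, 0.984, 0.18, -0.0]
force: [-0.5, 0.3, -0.6]
opening: 0.0189
```

step_arm([
  {"x":0,"y":0,"z":2,"yaw":0},
  {"x":0,"y":0,"z":0,"yaw":0},
  {"x":0,"y":0,"z":0,"yaw":0},
])

```text
time_s: 11.25
position: [0.5508, -0.192, 0.1913]
ee_rot: [0.0, 0.984, 0.18, 0.0]
force: [0.4, 0.3, -0.7]
opening: 0.0187
```

```bash
python3 rd.py
```

```text
F [ 0.23  0.14 -1.27] sd 0.39 P [ 550.76 -192.    191.33] 11.6
surface z est (TCP-frame, mm) 144.3 N 0.33
```

step_arm([
  {"x":0,"y":0,"z":3,"yaw":0},
  {"x":0,"y":0,"z":0,"yaw":0},
  {"x":0,"y":0,"z":0,"yaw":0},
])

```text
time_s: 11.9
position: [0.5508, -0.1921, 0.1884]
ee_rot: [0.0, 0.984, 0.18, 0.0]
force: [0.1, -0.4, 1.8]
opening: 0.0184
```

```bash
python3 rd.py
```

```text
F [ 0.11 -0.06  1.4 ] sd 0.57 P [ 550.81 -192.06  188.41] 12.25
surface z est (TCP-frame, mm) 144.4 N 3.0
```

step_arm([
  {"x":0,"y":0,"z":-17,"yaw":0},
  {"x":-15,"y":-15,"z":0,"yaw":0},
  {"x":-15,"y":-15,"z":0,"yaw":0},
  {"x":-15,"y":-15,"z":0,"yaw":0},
  {"x":0,"y":0,"z":0,"yaw":0},
  {"x":0,"y":0,"z":3,"yaw":0},
  {"x":0,"y":0,"z":0,"yaw":0},
  {"x":0,"y":0,"z":0,"yaw":0},
  {"x":0,"y":0,"z":0,"yaw":0},
])

```text
time_s: 13.05
position: [0.4933, -0.1661, 0.202]
ee_rot: [-0.0, 0.984, 0.179, -0.0]
force: [-0.1, 0.6, -1.6]
opening: 0.0188
```

step_arm([
  {"x":0,"y":0,"z":3,"yaw":0},
  {"x":0,"y":0,"z":0,"yaw":0},
  {"x":0,"y":0,"z":0,"yaw":0},
])

```text
time_s: 13.3
position: [0.4928, -0.1658, 0.199]
ee_rot: [-0.0, 0.984, 0.18, -0.0]
force: [0.1, 1.1, -1.6]
opening: 0.0186
```

step_arm([
  {"x":0,"y":0,"z":3,"yaw":0},
  {"x":0,"y":0,"z":0,"yaw":0},
  {"x":0,"y":0,"z":0,"yaw":0},
])

```text
time_s: 13.55
position: [0.4927, -0.1658, 0.1961]
ee_rot: [-0.0, 0.984, 0.18, -0.0]
force: [-0.3, 0.3, -1.4]
opening: 0.0184
```

```bash
python3 rd.py
```

```text
F [-0.11 -0.11 -1.74] sd 0.53 P [ 492.75 -165.8   196.3 ] 13.9
surface z est (TCP-frame, mm) 148.75 N -0.14
```

step_arm([
  {"x":0,"y":0,"z":3,"yaw":0},
  {"x":0,"y":0,"z":0,"yaw":0},
  {"x":0,"y":0,"z":0,"yaw":0},
])

```text
time_s: 14.2
position: [0.4928, -0.1658, 0.1933]
ee_rot: [0.0, 0.984, 0.18, 0.0]
force: [-0.4, -0.3, 0.7]
opening: 0.0187
```

```bash
python3 rd.py
```

```text
F [ 0.14 -0.12  0.6 ] sd 0.26 P [ 492.83 -165.85  193.36] 14.55
surface z est (TCP-frame, mm) 148.44 N 2.2
```

step_arm([
  {"x":0,"y":0,"z":-13,"yaw":0},
  {"x":15,"y":-15,"z":0,"yaw":0},
  {"x":15,"y":-15,"z":0,"yaw":0},
  {"x":15,"y":-15,"z":0,"yaw":0},
  {"x":0,"y":0,"z":0,"yaw":0},
  {"x":0,"y":0,"z":7,"yaw":0},
  {"x":0,"y":0,"z":0,"yaw":0},
  {"x":0,"y":0,"z":0,"yaw":0},
  {"x":0,"y":0,"z":0,"yaw":0},
])

```text
time_s: 15.35
position: [0.5186, -0.1084, 0.1991]
ee_rot: [-0.0, 0.984, 0.179, -0.0]
force: [0.1, 0.5, -1.1]
opening: 0.0184
```

step_arm([
  {"x":0,"y":0,"z":3,"yaw":0},
  {"x":0,"y":0,"z":0,"yaw":0},
  {"x":0,"y":0,"z":0,"yaw":0},
])

```text
time_s: 15.6
position: [0.5188, -0.1081, 0.1962]
ee_rot: [-0.0, 0.984, 0.179, -0.0]
force: [0.6, -0.0, -1.9]
opening: 0.0186
```

step_arm([
  {"x":0,"y":0,"z":2,"yaw":0},
  {"x":0,"y":0,"z":0,"yaw":0},
  {"x":0,"y":0,"z":0,"yaw":0},
])

```text
time_s: 15.85
position: [0.519, -0.1079, 0.1943]
ee_rot: [0.0, 0.984, 0.18, 0.0]
force: [0.9, 0.0, -0.4]
opening: 0.0188
```

```bash
python3 rd.py
```

```text
F [ 0.23 -0.31 -0.24] sd 0.4 P [ 519.01 -107.84  194.36] 16.2
surface z est (TCP-frame, mm) 148.5 N 1.36
```

step_arm([
  {"x":0,"y":0,"z":-10,"yaw":0},
  {"x":-16,"y":6.5,"z":0,"yaw":0},
  {"x":-16,"y":6.5,"z":0,"yaw":0},
  {"x":0,"y":0,"z":0,"yaw":0},
  {"x":0,"y":0,"z":4,"yaw":0},
  {"x":0,"y":0,"z":3,"yaw":0},
  {"x":0,"y":0,"z":0,"yaw":0},
  {"x":0,"y":0,"z":3,"yaw":0},
  {"x":0,"y":0,"z":0,"yaw":0},
  {"x":0,"y":0,"z":0,"yaw":0},
])

```text
time_s: 17.08
position: [0.4939, -0.131, 0.1942]
ee_rot: [-0.0, 0.984, 0.18, 0.0]
force: [0.5, 0.6, 0.1]
opening: 0.0188
```

```bash
python3 rd.py
```

```text
F [0.87 0.62 0.45] sd 0.42 P [ 493.79 -131.15  194.36] 17.4333
surface z est (TCP-frame, mm) 149.28 N 2.05
```

step_arm([
  {"x":0,"y":0,"z":2,"yaw":0},
  {"x":0,"y":0,"z":2,"yaw":0},
  {"x":0,"y":0,"z":1,"yaw":0},
  {"x":0,"y":0,"z":0,"yaw":0},
  {"x":0,"y":0,"z":0,"yaw":0},
])

```text
time_s: 17.9
position: [0.4937, -0.1313, 0.1894]
ee_rot: [0.0, 0.984, 0.18, 0.0]
force: [-0.0, 0.7, 5.1]
opening: 0.0186
```

```bash
sed -i 's/range(8)/range(5)/' rd.py; python3 rd.py
```

```text
F [-0.18  1.09  4.62] sd 0.42 P [ 493.65 -131.27  189.42] 18.1
surface z est (TCP-frame, mm) 149.05 N 6.22
```

step_arm([
  {"x":0,"y":0,"z":1,"yaw":0},
  {"x":0,"y":0,"z":1,"yaw":0},
  {"x":0,"y":0,"z":0,"yaw":0},
  {"x":0,"y":0,"z":0,"yaw":0},
])

```text
time_s: 18.48
position: [0.4936, -0.1313, 0.1874]
ee_rot: [0.0, 0.984, 0.18, 0.0]
force: [0.2, 1.3, 5.8]
opening: 0.0191
```

```bash
python3 rd.py
```

```text
F [-0.09  1.76  6.15] sd 0.65 P [ 493.64 -131.27  187.43] 18.6833
surface z est (TCP-frame, mm) 148.78 N 7.75
```

step_arm([
  {"x":0,"y":0,"z":1,"yaw":0},
  {"x":0,"y":0,"z":0.5,"yaw":0},
  {"x":0,"y":0,"z":0,"yaw":0},
  {"x":0,"y":0,"z":0,"yaw":0},
])

```text
time_s: 19.07
position: [0.4936, -0.1312, 0.186]
ee_rot: [0.0, 0.984, 0.18, 0.0]
force: [-1.4, 1.8, 7.3]
opening: 0.0186
```

```bash
python3 rd.py
```

```text
F [-0.94  1.85  7.59] sd 0.4 P [ 493.63 -131.26  186.03] 19.2667
surface z est (TCP-frame, mm) 149.01 N 9.19
```

step_arm([
  {"x":0,"y":0,"z":1,"yaw":0},
  {"x":0,"y":0,"z":0,"yaw":0},
  {"x":0,"y":0,"z":0,"yaw":0},
  {"x":0,"y":0,"z":0,"yaw":0},
])

```text
time_s: 19.65
position: [0.4936, -0.1313, 0.1851]
ee_rot: [0.0, 0.984, 0.18, 0.0]
force: [0.2, 1.3, 8.7]
opening: 0.0183
```

```bash
python3 rd.py
```

```text
F [-0.44  1.61  8.44] sd 0.46 P [ 493.62 -131.26  185.1 ] 19.85
surface z est (TCP-frame, mm) 149.05 N 10.04
```

step_arm([
  {"x":0,"y":0,"z":1,"yaw":0},
  {"x":0,"y":0,"z":0,"yaw":0},
  {"x":0,"y":0,"z":0,"yaw":0},
  {"x":0,"y":0,"z":0,"yaw":0},
])

```text
time_s: 20.23
position: [0.4936, -0.1313, 0.1842]
ee_rot: [0.0, 0.984, 0.18, 0.0]
force: [-1.7, 2.5, 9.3]
opening: 0.0184
```

```bash
python3 rd.py
```

```text
F [-1.5   2.1   9.36] sd 0.44 P [ 493.61 -131.26  184.16] 20.4333
surface z est (TCP-frame, mm) 149.14 N 10.96
```

step_arm([
  {"x":0,"y":0,"z":1,"yaw":0},
  {"x":0,"y":0,"z":0,"yaw":0},
  {"x":0,"y":0,"z":0,"yaw":0},
  {"x":0,"y":0,"z":0,"yaw":0},
])

```text
time_s: 20.82
position: [0.4936, -0.1312, 0.1832]
ee_rot: [0.0, 0.984, 0.18, 0.0]
force: [-1.8, 3.1, 9.2]
opening: 0.0186
```

```bash
python3 rd.py
```

```text
F [-1.78  2.49  9.73] sd 0.3 P [ 493.56 -131.23  183.19] 21.0167
surface z est (TCP-frame, mm) 148.6 N 11.33
```

step_arm([
  {"x":0,"y":0,"z":1,"yaw":0},
  {"x":0,"y":0,"z":0,"yaw":0},
  {"x":0,"y":0,"z":0,"yaw":0},
  {"x":0,"y":0,"z":0,"yaw":0},
])

```text
time_s: 21.4
position: [0.4934, -0.1312, 0.1822]
ee_rot: [-0.0, 0.984, 0.18, -0.0]
force: [-2.6, 3.0, 10.0]
opening: 0.0186
```

```bash
python3 rd.py
```

```text
F [-2.48  2.74 10.67] sd 0.37 P [ 493.37 -131.15  182.17] 21.6
surface z est (TCP-frame, mm) 148.63 N 12.27
```

step_arm([
  {"x":0,"y":0,"z":0.8,"yaw":0},
  {"x":0,"y":0,"z":0,"yaw":0},
  {"x":0,"y":0,"z":0,"yaw":0},
  {"x":0,"y":0,"z":0,"yaw":0},
])

```text
time_s: 21.98
position: [0.4932, -0.1311, 0.1813]
ee_rot: [-0.0, 0.984, 0.18, -0.0]
force: [-3.3, 2.2, 10.4]
opening: 0.019
```

```bash
python3 rd.py
python3 - <<'E'
from h import *
im=bot.grab_frame('scene');save(cv2.resize(im[120:270,160:300],None,fx=4,fy=4,interpolation=cv2.INTER_CUBIC),'scene4.png')
E
```

```text
F [-3.2   2.39 10.92] sd 0.52 P [ 493.21 -131.08  181.34] 22.1833
surface z est (TCP-frame, mm) 148.09 N 12.52
```

View pics/scene4.png

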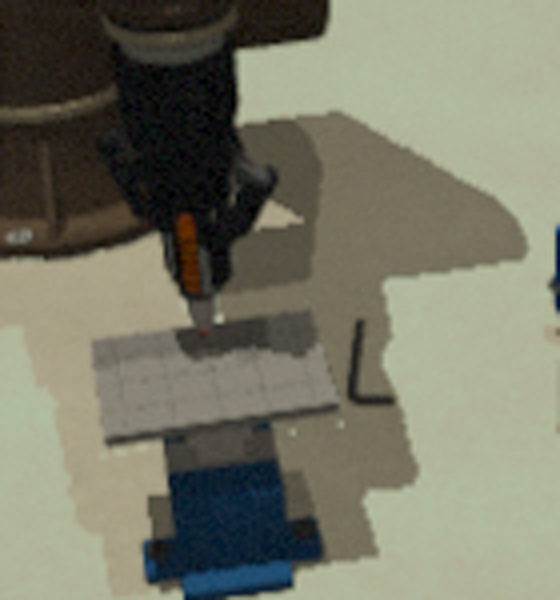

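step_arm([
  {"x":0,"y":0,"z":0.7,"yaw":0},
  {"x":0,"y":0,"z":0,"yaw":0},
  {"x":0,"y":0,"z":0.5,"yaw":0},
  {"x":0,"y":0,"z":0,"yaw":0},
  {"x":0,"y":0,"z":0,"yaw":0},
  {"x":0,"y":0,"z":0,"yaw":0},
])

```text
time_s: 22.78
position: [0.493, -0.131, 0.1801]
ee_rot: [-0.0, 0.984, 0.18, -0.001]
force: [-4.4, 3.4, 12.4]
opening: 0.0184
```

```bash
python3 rd.py
```

```text
F [-4.35  3.48 11.7 ] sd 0.4 P [ 492.95 -130.97  180.08] 22.9833
surface z est (TCP-frame, mm) 147.71 N 13.3
```

step_arm([
  {"x":0,"y":0,"z":-8,"yaw":0},
  {"x":0,"y":0,"z":-10,"yaw":0},
  {"x":0,"y":0,"z":0,"yaw":0},
  {"x":0,"y":0,"z":0,"yaw":0},
])

```text
time_s: 23.37
position: [0.4936, -0.1314, 0.1978]
ee_rot: [0.0, 0.984, 0.18, 0.0]
force: [-0.1, -0.1, -1.3]
opening: 0.0184
```

```bash
python3 rd.py
```

```text
F [ 0.02  0.17 -1.41] sd 0.48 P [ 493.43 -131.29  197.39] 23.5667
surface z est (TCP-frame, mm) 150.21 N 0.19
```

step_arm([
  {"x":0,"y":0,"z":4,"yaw":0},
  {"x":0,"y":0,"z":0,"yaw":0},
  {"x":0,"y":0,"z":2,"yaw":0},
  {"x":0,"y":0,"z":0,"yaw":0},
  {"x":0,"y":0,"z":0,"yaw":0},
])

```text
time_s: 24.03
position: [0.4936, -0.1313, 0.1917]
ee_rot: [0.0, 0.984, 0.18, -0.0]
force: [-0.4, 0.0, 0.3]
opening: 0.0187
```

```bash
python3 rd.py
```

```text
F [-0.42 -0.05  0.8 ] sd 0.3 P [ 493.6  -131.27  191.84] 24.2333
surface z est (TCP-frame, mm) 147.16 N 2.4
```

step_arm([
  {"x":0,"y":0,"z":2.5,"yaw":0},
  {"x":0,"y":0,"z":2.5,"yaw":0},
  {"x":0,"y":0,"z":2,"yaw":0},
  {"x":0,"y":0,"z":2,"yaw":0},
  {"x":0,"y":0,"z":1,"yaw":0},
  {"x":0,"y":0,"z":0,"yaw":0},
  {"x":0,"y":0,"z":0,"yaw":0},
  {"x":0,"y":0,"z":0,"yaw":0},
])

```text
time_s: 24.95
position: [0.4935, -0.1312, 0.1821]
ee_rot: [0.0, 0.984, 0.18, 0.0]
force: [-2.7, 1.9, 10.4]
opening: 0.0188
```

```bash
python3 rd.py
```

```text
F [-2.92  0.72  9.31] sd 0.6 P [ 493.55 -131.26  182.13] 25.15
surface z est (TCP-frame, mm) 147.06 N 10.91
```

step_arm([
  {"x":0,"y":0,"z":0.7,"yaw":0},
  {"x":0,"y":0,"z":0,"yaw":0},
  {"x":0,"y":0,"z":0.7,"yaw":0},
  {"x":0,"y":0,"z":0,"yaw":0},
  {"x":0,"y":0,"z":0,"yaw":0},
  {"x":0,"y":0,"z":0,"yaw":0},
])

```text
time_s: 25.7
position: [0.4936, -0.1313, 0.1808]
ee_rot: [0.0, 0.984, 0.18, 0.0]
force: [-3.3, 1.4, 10.7]
opening: 0.0186
```

```bash
python3 rd.py
```

```text
F [-3.67  1.15 10.59] sd 0.27 P [ 493.55 -131.25  180.82] 25.9
surface z est (TCP-frame, mm) 147.2 N 12.19
```

step_arm([
  {"x":0,"y":0,"z":0.7,"yaw":0},
  {"x":0,"y":0,"z":0,"yaw":0},
  {"x":0,"y":0,"z":0,"yaw":0},
  {"x":0,"y":0,"z":0,"yaw":0},
])

```text
time_s: 26.28
position: [0.4934, -0.1312, 0.1801]
ee_rot: [0.0, 0.984, 0.18, -0.0]
force: [-3.9, 0.9, 11.3]
opening: 0.0188
```

```bash
python3 rd.py
```

```text
F [-3.44  1.07 11.25] sd 0.24 P [ 493.45 -131.2   180.12] 26.4833
surface z est (TCP-frame, mm) 147.24 N 12.85
```

step_arm([
  {"x":0,"y":0,"z":0.6,"yaw":0},
  {"x":0,"y":0,"z":0,"yaw":0},
  {"x":0,"y":0,"z":0,"yaw":0},
  {"x":0,"y":0,"z":0,"yaw":0},
])

```text
time_s: 26.87
position: [0.4933, -0.1311, 0.1795]
ee_rot: [-0.0, 0.984, 0.18, -0.0]
force: [-4.6, 1.1, 11.6]
opening: 0.0189
```

```bash
python3 rd.py
```

```text
F [-4.81  1.37 11.04] sd 0.53 P [ 493.3  -131.15  179.48] 27.0667
surface z est (TCP-frame, mm) 146.37 N 12.64
```

Slip seen. Now I'll retract and re-measure here and on the opposite side.

step_arm([
  {"x":0,"y":0,"z":-8,"yaw":0},
  {"x":0,"y":0,"z":-10,"yaw":0},
  {"x":0,"y":0,"z":0,"yaw":0},
  {"x":0,"y":0,"z":4,"yaw":0},
  {"x":0,"y":0,"z":0,"yaw":0},
  {"x":0,"y":0,"z":2,"yaw":0},
  {"x":0,"y":0,"z":0,"yaw":0},
  {"x":0,"y":0,"z":0,"yaw":0},
])

```text
time_s: 27.78
position: [0.4935, -0.1312, 0.1907]
ee_rot: [-0.0, 0.984, 0.18, -0.0]
force: [0.3, 0.6, 1.2]
opening: 0.0187
```

```bash
sed -i 's/range(5)/range(8)/' rd.py; python3 rd.py
```

```text
F [-0.49  0.1   0.67] sd 0.4 P [ 493.52 -131.25  190.98] 28.1333
surface z est (TCP-frame, mm) 146.14 N 2.27
```

step_arm([
  {"x":0,"y":0,"z":-8,"yaw":0},
  {"x":16,"y":16,"z":0,"yaw":0},
  {"x":16,"y":16,"z":0,"yaw":0},
  {"x":16,"y":16,"z":0,"yaw":0},
  {"x":16,"y":16,"z":0,"yaw":0},
  {"x":0,"y":0,"z":0,"yaw":0},
  {"x":0,"y":0,"z":0,"yaw":0},
  {"x":0,"y":0,"z":5,"yaw":0},
  {"x":0,"y":0,"z":0,"yaw":0},
  {"x":0,"y":0,"z":0,"yaw":0},
])

```text
time_s: 29.02
position: [0.5754, -0.1682, 0.194]
ee_rot: [-0.0, 0.984, 0.18, -0.0]
force: [0.2, 0.1, -2.4]
opening: 0.0187
```

step_arm([
  {"x":0,"y":0,"z":3,"yaw":0},
  {"x":0,"y":0,"z":0,"yaw":0},
  {"x":0,"y":0,"z":0,"yaw":0},
  {"x":0,"y":0,"z":0,"yaw":0},
])

```text
time_s: 29.35
position: [0.5759, -0.1685, 0.1913]
ee_rot: [0.0, 0.984, 0.18, -0.0]
force: [-1.4, -0.2, 1.1]
opening: 0.0188
```

```bash
python3 rd.py
```

```text
F [-0.81  0.5   1.32] sd 0.5 P [ 575.99 -168.49  191.19] 29.7
surface z est (TCP-frame, mm) 147.08 N 2.92
```

```bash
sed -i 's/range(8)/range(16)/' rd.py; python3 rd.py
```

```text
F [-1.59  0.67  1.06] sd 0.55 P [ 576.05 -168.52  191.08] 30.5
surface z est (TCP-frame, mm) 146.68 N 2.66
```

step_arm([
  {"x":0,"y":0,"z":-8,"yaw":0},
  {"x":-16,"y":-16,"z":0,"yaw":0},
  {"x":-16,"y":-16,"z":0,"yaw":0},
  {"x":-16,"y":-16,"z":0,"yaw":0},
  {"x":-16,"y":-16,"z":0,"yaw":0},
  {"x":0,"y":0,"z":0,"yaw":0},
  {"x":0,"y":0,"z":0,"yaw":0},
  {"x":0,"y":0,"z":5,"yaw":0},
  {"x":0,"y":0,"z":0,"yaw":0},
  {"x":0,"y":0,"z":3,"yaw":0},
])

```text
time_s: 31.38
position: [0.4943, -0.1317, 0.191]
ee_rot: [0.0, 0.984, 0.179, 0.0]
force: [-0.1, 0.4, 1.9]
opening: 0.0184
```

step_arm([
  {"x":0,"y":0,"z":0.5,"yaw":0},
  {"x":0,"y":0,"z":0,"yaw":0},
  {"x":0,"y":0,"z":0,"yaw":0},
  {"x":0,"y":0,"z":0,"yaw":0},
])

```text
time_s: 31.72
position: [0.494, -0.1314, 0.1907]
ee_rot: [0.0, 0.984, 0.18, 0.0]
force: [1.7, -0.4, 1.6]
opening: 0.0184
```

```bash
python3 rd.py;  python3 - <<'E'
from h import *
im=bot.grab_frame('scene');save(cv2.resize(im[120:270,160:300],None,fx=4,fy=4,interpolation=cv2.INTER_CUBIC),'scene5.png')
E
```

```text
F [ 1.36 -0.45  1.13] sd 0.59 P [ 493.71 -131.32  190.66] 32.4667
surface z est (TCP-frame, mm) 146.34 N 2.73
```

View pics/scene5.png

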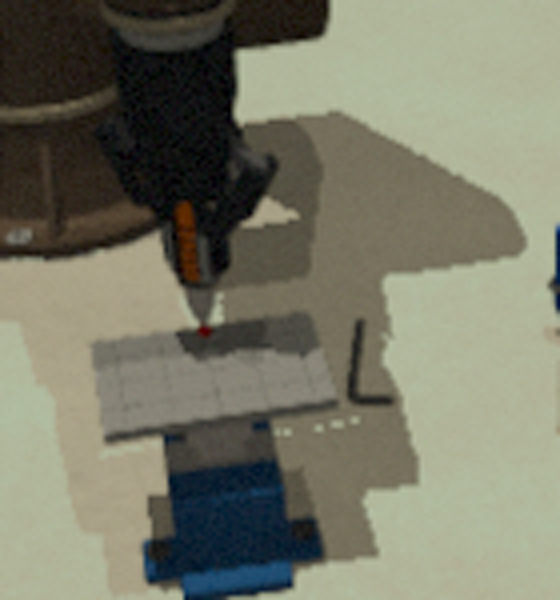

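step_arm([
  {"x":0,"y":0,"z":-10,"yaw":0},
  {"x":0,"y":0,"z":-22,"yaw":0},
  {"x":0,"y":0,"z":0,"yaw":0},
  {"x":21.7,"y":-28.6,"z":0,"yaw":0},
  {"x":21.7,"y":-28.6,"z":0,"yaw":0},
  {"x":21.7,"y":-28.6,"z":0,"yaw":0},
  {"x":21.7,"y":-28.6,"z":0,"yaw":0},
  {"x":21.7,"y":-28.6,"z":0,"yaw":0},
  {"x":21.7,"y":-28.6,"z":0,"yaw":0},
  {"x":21.7,"y":-28.6,"z":0,"yaw":0},
])

```text
time_s: 33.4
position: [0.5647, 0.1115, 0.2224]
ee_rot: [-0.0, 0.984, 0.18, -0.001]
force: [0.7, -1.0, -2.0]
opening: 0.0187
```

step_arm([
  {"x":21.7,"y":-28.6,"z":0,"yaw":0},
  {"x":21.7,"y":-28.6,"z":0,"yaw":0},
  {"x":0,"y":0,"z":0,"yaw":0},
  {"x":0,"y":0,"z":0,"yaw":0},
  {"x":0,"y":0,"z":0,"yaw":0},
  {"x":0,"y":0,"z":0,"yaw":0},
  {"x":0,"y":0,"z":0,"yaw":0},
  {"x":0,"y":0,"z":0,"yaw":0},
])

```text
time_s: 34.07
position: [0.5854, 0.1775, 0.2227]
ee_rot: [0.0, 0.984, 0.179, -0.0]
force: [0.1, -0.5, -1.8]
opening: 0.0187
```

Run:
```python
from h import *
s=bot.observe();print(s['position'],s['force'],s['ee_rot'])
c=bot.get_calibration('scene');im=bot.grab_frame('scene');I2=np.load('scene2.npy')
for n,i in (('now',im),('before',I2)):
    h=cv2.cvtColor(i,cv2.COLOR_RGB2HSV)[110:190,290:350].astype(int)
    for nm,m in (('or',(h[:,:,0]>2)&(h[:,:,0]<16)&(h[:,:,1]>190)&(h[:,:,2]>60)),('red',((h[:,:,0]<3)|(h[:,:,0]>172))&(h[:,:,1]>120)&(h[:,:,2]>40))):
        y,x=np.nonzero(m); print(n,nm,len(x),x.mean()+290 if len(x) else 0,y.mean()+110 if len(x) else 0)
p=s['position']
print('grip',proj(c,p+[0,0,.025]),'tip ball',proj(c,p-[0,0,.0424]),'before tip',proj(c,np.array([.58603,.17824,.223])-[0,0,.0424]))
j=np.hstack([cv2.resize(k[110:200,285:355],None,fx=5,fy=5,interpolation=cv2.INTER_CUBIC) for k in (im,I2)]);save(j,'cmp.png')
```

```text
[0.58535089 0.17753702 0.22273126] [ 0.14758858 -0.53010161 -1.81403848] [ 5.16971714e-05  9.83874765e-01  1.78858724e-01 -1.11864276e-05]
now or 78 318.8333333333333 146.43589743589743
now red 2 318.5 169.0
before or 74 319.3918918918919 145.85135135135135
before red 1 319.0 169.0
grip [319.88327278 146.39071421] tip ball [319.12867026 167.74968741] before tip [319.47465545 167.67827018]
```

View pics/cmp.png

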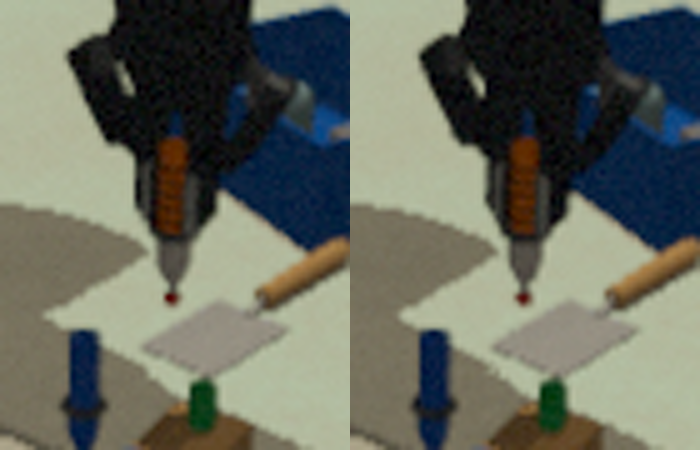

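step_arm([
  {"x":1.1,"y":-0.5,"z":15,"yaw":0},
  {"x":0,"y":0,"z":25,"yaw":0},
  {"x":0,"y":0,"z":25,"yaw":0},
  {"x":0,"y":0,"z":20,"yaw":0},
  {"x":0,"y":0,"z":15,"yaw":0},
  {"x":0,"y":0,"z":0,"yaw":0},
  {"x":0,"y":0,"z":0,"yaw":0},
  {"x":0,"y":0,"z":0,"yaw":0},
  {"x":0,"y":0,"z":0,"yaw":0},
  {"x":0,"y":0,"z":0,"yaw":0},
])

```text
time_s: 34.95
position: [0.5867, 0.1794, 0.1237]
ee_rot: [0.0, 0.984, 0.18, 0.001]
force: [0.6, -0.7, -2.1]
opening: 0.0185
```

step_arm([
  {"x":0,"y":0,"z":0,"yaw":0},
])

```text
time_s: 35.03
position: [0.5865, 0.1794, 0.1234]
ee_rot: [0.0, 0.984, 0.179, 0.001]
force: [0.1, -0.3, -1.8]
opening: 0.0188
```

step_arm([
  {"x":-0.7,"y":0.9,"z":8,"yaw":0},
  {"x":0,"y":0,"z":8,"yaw":0},
  {"x":0,"y":0,"z":8,"yaw":0},
  {"x":0,"y":0,"z":4,"yaw":0},
  {"x":0,"y":0,"z":0,"yaw":0},
  {"x":0,"y":0,"z":0,"yaw":0},
  {"x":0,"y":0,"z":0,"yaw":0},
  {"x":0,"y":0,"z":0,"yaw":0},
])

```text
time_s: 35.7
position: [0.5861, 0.1783, 0.0949]
ee_rot: [0.0, 0.984, 0.18, 0.0]
force: [0.6, 0.1, -1.5]
opening: 0.0189
```

step_arm([
  {"x":0,"y":0,"z":5,"yaw":0},
  {"x":0,"y":0,"z":5,"yaw":0},
  {"x":0,"y":0,"z":5,"yaw":0},
  {"x":0,"y":0,"z":5,"yaw":0},
  {"x":0,"y":0,"z":0,"yaw":0},
  {"x":0,"y":0,"z":0,"yaw":0},
  {"x":0,"y":0,"z":0,"yaw":0},
])

```text
time_s: 36.28
position: [0.586, 0.1783, 0.0745]
ee_rot: [0.0, 0.984, 0.18, -0.0]
force: [0.9, -0.1, -1.0]
opening: 0.0186
```

step_arm([
  {"x":0,"y":0,"z":3,"yaw":0},
  {"x":0,"y":0,"z":2,"yaw":0},
  {"x":0,"y":0,"z":0,"yaw":0},
  {"x":0,"y":0,"z":0,"yaw":0},
  {"x":0,"y":0,"z":0,"yaw":0},
])

```text
time_s: 36.7
position: [0.5859, 0.1783, 0.0695]
ee_rot: [0.0, 0.984, 0.18, -0.0]
force: [1.0, -0.5, -1.3]
opening: 0.0185
```

step_arm([
  {"x":0,"y":0,"z":0.6,"yaw":0},
  {"x":0,"y":0,"z":0,"yaw":0},
  {"x":0,"y":0,"z":0,"yaw":0},
  {"x":0,"y":0,"z":0,"yaw":0},
])

```text
time_s: 37.03
position: [0.5859, 0.1783, 0.0694]
ee_rot: [0.0, 0.984, 0.18, 0.0]
force: [-3.1, -1.0, 6.2]
opening: 0.0187
```

step_arm([
  {"x":0,"y":0,"z":0,"yaw":0},
  {"x":0,"y":0,"z":0,"yaw":0},
  {"x":0,"y":0,"z":0,"yaw":0},
  {"x":0,"y":0,"z":0,"yaw":0},
  {"x":0,"y":0,"z":0,"yaw":0},
  {"x":0,"y":0,"z":0,"yaw":0},
  {"x":0,"y":0,"z":0,"yaw":0},
  {"x":0,"y":0,"z":0,"yaw":0},
], claw=1)

```text
time_s: 37.7
position: [0.5859, 0.1783, 0.0689]
ee_rot: [0.0, 0.984, 0.18, -0.0]
force: [-0.1, -0.6, -0.9]
opening: 0.0852
```

step_arm([
  {"x":0,"y":0,"z":-5,"yaw":0},
  {"x":0,"y":0,"z":-15,"yaw":0},
  {"x":0,"y":0,"z":-25,"yaw":0},
  {"x":0,"y":0,"z":-30,"yaw":0},
  {"x":0,"y":0,"z":-30,"yaw":0},
  {"x":0,"y":0,"z":-30,"yaw":0},
  {"x":0,"y":0,"z":-20,"yaw":0},
  {"x":0,"y":0,"z":0,"yaw":0},
  {"x":0,"y":0,"z":0,"yaw":0},
])

```text
time_s: 38.45
position: [0.586, 0.1783, 0.2252]
ee_rot: [0.0, 0.984, 0.18, 0.001]
force: [-0.8, 0.3, -1.1]
opening: 0.0852
```

Run:
```python
from h import *
a=bot.grab_frame('wrist');b=bot.grab_frame('scene');print(bot.observe()['position'],bot.observe()['force'])
save(a,'w9.png');save(cv2.resize(b[120:270,160:350],None,fx=4,fy=4,interpolation=cv2.INTER_CUBIC),'s9.png')
np.save('s9.npy',b)
```

```text
[0.58543928 0.17819715 0.22318793] [ 0.01881314 -0.64674551  0.48871784]
```

View pics/w9.png

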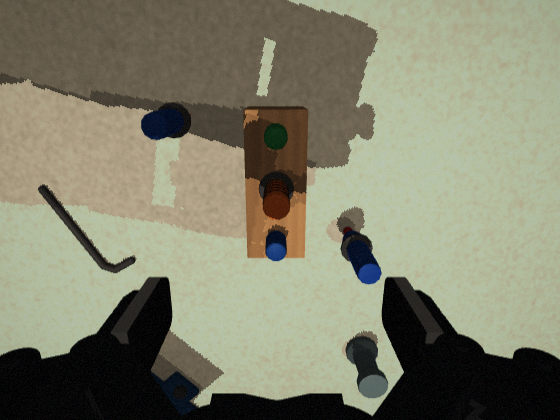

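View pics/s9.png

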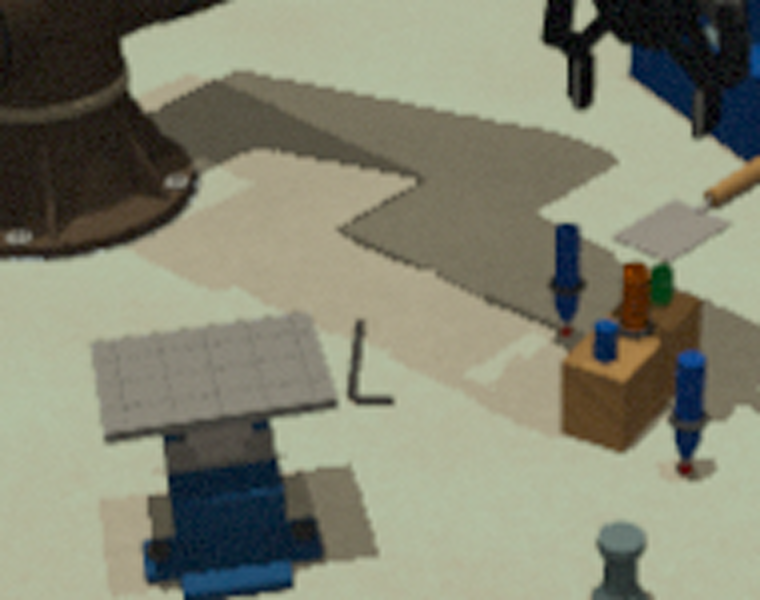

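The wrist and scene views show the orange grip upright in the block at (276,200), with its collar on the wood. Both look-alikes, the drivers and the hex key are where they were.

```bash
python3 -c "
from cell import bot
print(bot.sign_off())"
```

```text
the job is handed in; nothing more can be done
None
```

I levelled the platform, put the probe back in its hole and handed the job in at about 38.5 s; the sign-off gives no verdict.

- **Finding the slope:** I took the orange probe from the block and touched the face lightly at four points. It was about 3.7° out of level, high toward (-0.91, 0.41) in x and y, which is across the plate's short side.
- **Pressing:** I pressed only on that high side, 45 mm out, in two goes of up to about 13.3 N. From the force, the plunger reached roughly 13 mm of its 16 mm, so it should not have hit the end of its spring.
- **Level check:** Two re-touches of the high and low ends put the old high side 0.9 mm lower, then 0.3 mm lower, over 90 mm. That means slightly past level, by 0.2° to 0.6°, with about 0.2° of noise; the two checks do not agree exactly. I did not re-touch the other axis, but it showed no slope at the start.
- **Probe return:** The collar seated on the block at the same height it was taken from. The fingers then opened and rose clear, and the last pictures show the probe upright in its hole.
- **Other things:** The drivers, both blue look-alikes and the hex key look unmoved. I did not recheck the mouse, the screw dish or the resin bottle in the last pictures, but the arm did not come near them.

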